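Shorten the telescopic rack upright by one hole

TASK

The telescopic upright of a clothes rack lies in its holder on the sorting counter and has to be made one hole shorter. First turn the black bar knob of the stop arm clockwise until it clicks over and stays fully open; then pull up the round lock knob on the collar, slide the section along to the very next hole towards the black end clamp, and let the pin down fully home in that hole. Finish while still holding the round knob in the fingers with the pin fully home, and do not knock or shift the other things on the counter.

Things in the scene. Friction and masses are not known exactly. Their poses are not given: they have to be found in the camera images.
- holder: Fixed plywood board, 235 x 460 x 12 mm, holding the upright, which lies along the board's own y axis. Origin: on the table under the upright's centre line; z up. The fixed inner tube is square, 30 mm, steel, top at z 65 mm, centred at x = 0, and ends in +y in a black clamp block (80 x 40 mm, 72 mm high) at y = +185 mm. Position and yaw vary.
- next_hole (a point): Mouth of the second hole in the top of the inner tube, where the pin must end: 65 mm above the table, at the holder's x = 0, y = +10 mm. The closed stop arm ends beside it. The holes are 16 mm square, on the tube's centre line, 60 mm apart: the first (start) at y = -50 mm under the collar, the third at y = +70 mm.
- pull_grip (a point): Centre of the head of the round black lock knob on the collar, the place to grip it: head 26 mm across and 26 mm high (13 mm above and below this point) on a 14 mm neck. With the pin home it is 116 mm above the table and 31 mm above the collar's flat top. Starts at the holder's x = 0, y = -50 mm; moves with the section and the pin.
- collar_top (a point): Centre of the top face of the collar, 85 mm above the table, directly under the lock knob: an aluminium block at the front of the sliding section, 56 mm wide and 80 mm long (40 mm each way along the holder's y). The white 40 mm square outer tube runs from it towards the holder's -y.
- pull_knob: The round black lock knob itself (see pull_grip). Origin: on its axis, at the collar's top face when the pin is home; z up.
- plunger (a joint): Height of the lock pin and its knob above fully home, m: 0 = pin fully home in a hole, 0.020 = at its upper stop. The 10 mm round-ended pin goes 12 mm deep into a hole, so the section slides only above about 0.013. A spring pushes the pin down with 6 N when home, 10 N at the upper stop.
- section (a joint): Travel of the section (collar and white tube) along the holder's +y, m: 0 = pin in line with the first hole (start, within 2 mm), 0.060 = second hole, 0.120 = third; play of about 3 mm either way with the pin home. About 2 N of friction; a pin resting on the tube between holes drops in when it meets a hole.
- catch (a joint): Angle of the stop arm, rad: 0 = arm points from its post to the collar, ending over the tube 10 mm ahead of the collar and blocking it (start). Grows clockwise seen from above, the arm swinging off the tube; 1.25 = fully open, at its stop. A spring detent resists with about 0.11 N m at the start, falling to nothing at 0.62; past that it snaps to the open stop and stays.
- catch_grip (a point): Grip point of the stop arm's bar knob, on its turning axis, 108 mm above the table, at the holder's x = -60, y = +75 mm. Black bar 50 mm long, 14 mm wide, from 91 to 121 mm above the table, its length along the arm: at angle 0 it points 1.08 rad clockwise from the holder's +x axis. The 10 mm square steel arm below reaches 82 mm from the axis, top at 80 mm.
- vase: White ceramic vase, 100 mm across, 145 mm high; a bystander, to be left where it is. Origin: centre of its underside.
- mug: Terracotta mug, 80 mm across, 90 mm high; a bystander, to be left where it is. Origin: centre of its underside.
- glue: Amber bottle, 52 mm across, 130 mm high; a bystander, to be left where it is. Origin: centre of its underside.
- carton: Cardboard carton, 120 x 90 x 70 mm; a bystander, to be left where it is. Origin: centre of its underside.
- brush: Paint brush lying on the counter; a bystander, to be left where it is. Origin: about the middle of its length, on the counter.
- tape: Roll of clear tape, 52 mm across, 20 mm high, lying on the board beside the tube; a bystander, to be left where it is. Origin: centre of its underside.
- spare_foot: Black rubber foot, 34 mm across, 26 mm high, standing on the board beside the tube; a bystander, to be left where it is. Origin: centre of its underside.

How it is judged (in metres and radians):
On the way, in this order (a step that is already met when the one before it is completed fails the run):
1. the stop arm is turned past its click and fully open, with the pin still in the first hole (value of joint catch above 1.15 rad and value of joint section below 0.012 m), for 0.2 s.
2. the round knob is held and pulled up until the pin is out of the first hole (value of joint plunger above 0.011 m and value of joint section below 0.03 m and contact force between the fingers and pull_knob above 1 N), for 0.1 s.
3. the pin is fully home in the second hole (value of joint plunger below 0.003 m and value of joint section between 0.055 and 0.065 m), for 0.2 s.
At the end, for the whole second after the job is handed in: Through the last second the pin is home in the second hole (plunger within 3 mm of fully home, section at 60 mm, 5 mm either way), the stop arm is still open (more than 1.1 rad), and the fingers are still holding the round knob (more than 1 N of contact) (all of step 3 and value of joint catch above 1.1 rad and contact force between the fingers and pull_knob above 1 N); the arm keeps its last pose, push and grip.
It fails at once if one of the other things (vase, mug, glue bottle, carton, brush, tape roll, rubber foot) is shifted by more than 30 mm (distance of any of vase, mug, glue, carton, brush, tape, spare_foot from where it was at the start of the episode above 0.03 m).
It also fails if it takes over 51 s, if anything falls off the work surface, if the arm or the gripper's body presses on something with over 40 N, if the wrist force passes 120 N, or if a joint passes its speed limit or range.

ROBOT

A 6-joint arm with a two-finger parallel gripper is mounted at the origin on the work surface. World frame = base frame: x ahead of the robot, y to its left, z up, the work surface at z = 0. Lengths are in m, angles in degrees, forces in N, time in s.
With the tool pointing down it reaches from about 0.3 to 0.75 m from the base axis. Payload 8.5 kg.
Tool frame: the origin (TCP) lies midway between the tips of the shut fingers; the grasp point (between the pads) lies 19 mm behind it; z points along the fingers, y is the line along which they close (so a half turn about z gives the same grasp; the last joint's range is limited). The gripper opens to 85 mm and grips with 20 to 120 N. Pads are 22 mm wide; open, the fingers measure 114 mm over their backs; the gripper's body (76 mm by 85 mm) begins 54 mm behind the grasp point. The pads swing forward as they close: fully open they stand 13 mm farther back than shut.
Start: joints at [-82.752, 21.807, 74.336, -0, 83.858, -12.336], TCP at [0.184, -0.518, 0.231] pointing down, gripper open.
Joint ranges: [-178.18, 178.18], [-50.72, 133.34], [12.68, 142.11], [-81.47, 261.47], [9.98, 163.14], [-165.26, 165.26]. Speed limits (degrees/s): [136.94, 136.94, 180, 180, 180, 180].

INTERFACE

Orientations are given as a 3x3 rotation matrix whose columns are the frame's x, y, z axes.
In Python, from rig import env, get_image, close_job gives the robot as it stands.
- The arm moves only by the tool step_arm, never from a script. Its argument "targets" is a list of rows, each a list of 2 entries, a list of its own where there are three numbers: the shift along the tool's x, y, z as a fraction of full scale, then the turn, a rotation vector about the tool's x, y, z as a fraction of full scale. In form: [[[x, y, z], [wx, wy, wz]], ...]. A call has 1 to 10 rows; each row is the pose to reach, as a shift and turn from the pose commanded when the call began, along the tool's axes at that moment; what a row does not reach only later rows make up. Full scale, the value 1, is 0.3 m for a shift and 45 degrees for a turn. A row lasts 1/12 s, in which the tool goes at most 41.7 mm and 7.16 degrees, less where a joint would pass 70% of its speed; a pose out of reach is approached as far as the arm can. A call with a number of a shift or a turn outside -1 to 1 is refused whole. A call with a gripper value outside its range is refused whole. "jaw" is the finger opening in mm, from 0 to 85.4, set as the call begins (left out, the last holds). The fingers move at their own pace and stop on an object; "grip_force" is the grip in N (left out, the last holds). Time passes only in rows, so rows that repeat a pose let the fingers close. It gives the time, the measured TCP pose, the force, the opening and the grip force at its end, in the units of the state.
- env.observe(): the state, without advancing time (a new reading comes with each control period).
- get_image(name): name is "scene" or "side" or "wrist"; returns a dict with "img" (400x640x3 uint8, red, green, blue), "z_map" (400x640 float32, m along the optical axis (not along the pixel's ray), 0 where there is no reading), "intrinsics" (3x3 intrinsics, pixels), "rvec" (rotation vector, rad) and "tvec" (3), from world to camera coordinates, as OpenCV has them. Camera axes: x right, y down, z forward; pixel columns grow to the right and rows downward; lengths in m; the calibration is good to about 2 mm. A picture is of the moment at which its call begins.
- close_job(): hands the job in; it is judged then, once.
The state is a dict: "time_s": time; "q": joint angles; "qvel": joint speeds; "joint_efforts": joint torques, N m; "position": TCP position; "tool_rot": TCP orientation; "ft_force": force on the tool from outside, world axes, zero at the start; "wrist_torque": the same for the moment, N m; "grip_width": finger opening in m; "gripper_force": force on a finger pad.
Only numpy, scipy, OpenCV 4.12 (cv2) and the standard library are available. Lean on these libraries where they do the work, as an engineer would, in place of code of your own. Each camera call takes 0.05 s, during which the arm holds its last target. There are 200 camera calls.

## Working session

There is one attempt and no reset: what is moved stays moved. The work goes in short steps, Python scripts to look and compute and a tool call to move; the robot and the scene stay as the last step left them, time stands still between calls to the robot, and variables do not carry over. Pictures are saved under pics/ and viewed, at most 10 in all, crops included, and the job is handed in when it is done.

Besides the shell and the picture viewer there is one more tool, called after ">>>" as a command line: name --argument value ..., lists and objects as JSON in quotes. step_arm: Moves the arm, as the interface text tells. Its arguments: {"type":"object","properties":{"targets":{"type":"array","items":{"type":"array"}},"jaw":{"type":"number"},"grip_force":{"type":"number"}},"required":["targets"]}

```bash
mkdir -p pics; cat > h.py <<'E'
import numpy as np, cv2
from rig import env, get_image, close_job
def shot(n,f=None):
    d=get_image(n)
    if f: cv2.imwrite('pics/'+f,d['img'][:,:,::-1])
    return d
def world(d,uv,depth=None):
    """pixel(s) -> world using z_map"""
    R=cv2.Rodrigues(np.array(d['rvec'],float))[0]; t=np.array(d['tvec'],float).ravel(); K=np.array(d['intrinsics'])
    uv=np.atleast_2d(uv).astype(float); z=d['z_map'][uv[:,1].astype(int),uv[:,0].astype(int)] if depth is None else depth
    c=np.c_[uv,np.ones(len(uv))]@np.linalg.inv(K).T*np.reshape(z,(-1,1))
    return (c-t)@R
def plane(d,uv,h):
    R=cv2.Rodrigues(np.array(d['rvec'],float))[0]; t=np.array(d['tvec'],float).ravel(); K=np.array(d['intrinsics'])
    uv=np.atleast_2d(uv).astype(float); r=np.c_[uv,np.ones(len(uv))]@np.linalg.inv(K).T@R; o=-R.T@t
    return o+r*((h-o[2])/r[:,2:])
def cloud(d):
    v,u=np.mgrid[:400,:640]; uv=np.c_[u.ravel(),v.ravel()]
    return world(d,uv).reshape(400,640,3)
E
python3 - <<'E'
from h import *
a=shot('scene','a.png');b=shot('side','b.png');c=shot('wrist','w.png')
for d in(a,b,c):
    R=cv2.Rodrigues(np.array(d['rvec'],float))[0];print(-R.T@np.array(d['tvec']).ravel(),R[2], (d['z_map']>0).mean())
im=np.vstack([a['img'],b['img']])[:,:,::-1]
cv2.imwrite('pics/ab.png',cv2.resize(im,(480,600),interpolation=cv2.INTER_AREA))
print(env.observe())
E
```

```text
[ 1.28668213 -0.34163777  1.1024196 ] [-0.58191962  0.25485705 -0.77228068] 0.99593359375
[-0.23485555  0.91997046  1.1440634 ] [ 0.49765663 -0.58058518 -0.64440572] 0.99508203125
[ 0.2602456  -0.49057341  0.37398577] [-0.29702482 -0.10364996 -0.94922755] 0.99587890625
{'time_s': 0.15, 'q': array([-8.27536633e+01,  2.18326073e+01,  7.43710105e+01, -1.28789661e-03,
        8.38577596e+01, -1.23352322e+01]), 'qvel': array([ 0.0273901 , -0.03631238, -0.22113871, -0.07992247,  0.02836448,
       -0.06052747]), 'joint_efforts': array([ 1.73649471e-03, -4.48634362e+01, -2.31341761e+01, -1.97367845e-04,
        3.77405056e-03, -1.22424311e-05]), 'position': array([ 0.18430132, -0.51797507,  0.23087125]), 'tool_rot': array([[ 9.42164519e-01,  3.35150703e-01, -1.57291609e-04],
       [ 3.35150676e-01, -9.42163946e-01,  1.05986244e-03],
       [ 2.07019161e-04, -1.05128118e-03, -9.99999426e-01]]), 'ft_force': array([ 0.494052  , -0.39773729,  0.57402063]), 'wrist_torque': array([ 0.05533267, -0.02653468,  0.0379183 ]), 'gripper_force': 0.0, 'grip_width': 0.08535677713565289}
```

View pics/a.png

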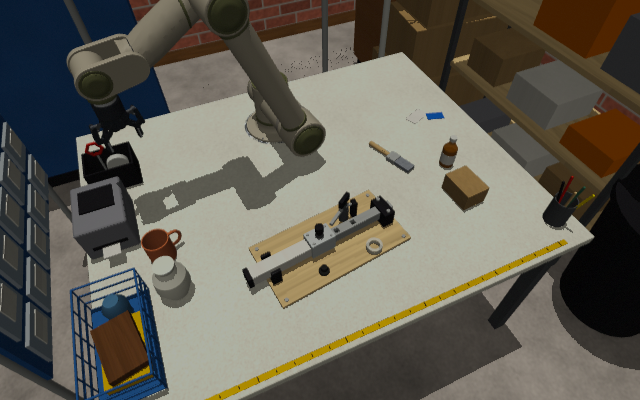

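View pics/b.png

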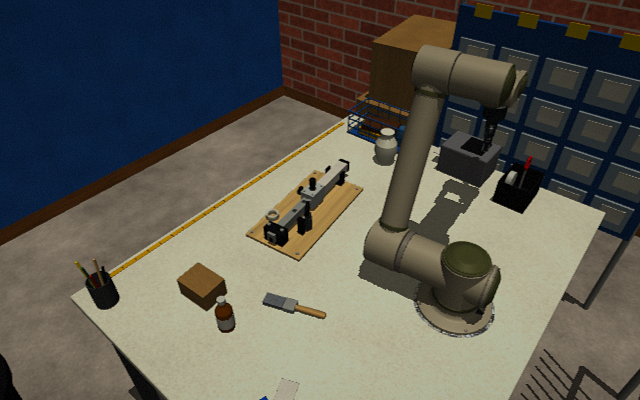

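The scene view shows the holder in mid-table: lock knob at about (319,230), bar knob at about (345,200), clamp at about (383,210). The side view shows the same with the lock knob at about (312,183). I'll measure the board and both knobs from both views next.

```bash
cat > m.py <<'E'
from h import *
import sys
for n,(x0,x1,y0,y1) in dict(scene=(235,425,180,315),side=(235,370,150,265)).items():
    d=shot(n); P=cloud(d); im=d['img']; hsv=cv2.cvtColor(im,cv2.COLOR_RGB2HSV)
    roi=np.zeros((400,640),bool); roi[y0:y1,x0:x1]=1
    wood=roi&(abs(P[...,2]-.012)<.006)&(hsv[...,1]>60)&(hsv[...,0]<30)
    p=P[wood]; r=cv2.minAreaRect(p[:,:2].astype(np.float32)); print(n,'board',wood.sum(),p[:,2].mean(),r)
    # clamp / knobs by dark colour & height
    dark=roi&(im.max(2)<60)
    for nm,lo,hi in(('bar/lock tops z>.105',.105,.14),('clamp top',.066,.078)):
        m=(dark&(P[...,2]>lo)&(P[...,2]<hi)).astype(np.uint8)
        k,l,s,c=cv2.connectedComponentsWithStats(m)
        for i in range(1,k):
            if s[i,4]>=8:
                q=P[l==i]; print(nm,s[i],q.mean(0).round(4),q[:,2].max().round(4),np.percentile(q[:,2],90).round(4))
    m=roi&(abs(P[...,2]-.085)<.006)&~dark; print('collar top',m.sum(),cv2.minAreaRect(P[m][:,:2].astype(np.float32)))
    sc=3.2 if n=='scene' else 4
    cv2.imwrite(f'pics/c_{n}_{sys.argv[1]}.png',cv2.resize(im[y0:y1,x0:x1,::-1],None,fx=sc,fy=sc,interpolation=cv2.INTER_CUBIC))
E
python3 m.py 1
```

```text
scene board 5629 0.011464930055176313 ((0.7223401665687561, -0.023807227611541748), (0.424624502658844, 0.46065667271614075), 7.155531406402588)
bar/lock tops z>.105 [339 192  10  15  71] [0.5659 0.0383 0.1171] 0.1246 0.1225
bar/lock tops z>.105 [315 224   9  10  78] [ 0.6406 -0.0773  0.1224] 0.1309 0.1292
clamp top [371 196  24  21 224] [0.6104 0.1556 0.0712] 0.0775 0.0739
clamp top [351 204   7   4  12] [0.5709 0.0748 0.0721] 0.0767 0.0762
clamp top [341 207   7   6  21] [0.5742 0.0396 0.0723] 0.078 0.0776
clamp top [261 252  10   6  23] [ 0.6255 -0.243   0.069 ] 0.0722 0.0711
clamp top [243 268  10  14  64] [ 0.6672 -0.3111  0.0701] 0.0739 0.0724
clamp top [271 268  10   7  34] [ 0.691  -0.2342  0.0694] 0.0726 0.0717
collar top 396 ((0.6062189340591431, 0.020697087049484253), (0.09760675579309464, 0.2788848280906677), 6.43442440032959)
side board 2988 0.011482650561595873 ((0.7020543813705444, -0.053327202796936035), (0.5236436724662781, 0.4497807025909424), 89.08698272705078)
bar/lock tops z>.105 [309 178   7   9  49] [ 0.6287 -0.0736  0.1206] 0.1312 0.1298
bar/lock tops z>.105 [304 201   5  13  50] [0.5541 0.0466 0.1177] 0.1248 0.1228
bar/lock tops z>.105 [364 251   6   9  41] [0.2598 0.103  0.1245] 0.1379 0.1365
clamp top [339 159  10   5  21] [ 0.6619 -0.3098  0.0717] 0.0761 0.0741
clamp top [326 166   4   4  10] [ 0.6846 -0.2336  0.0699] 0.0735 0.0734
clamp top [339 171   6   4   9] [ 0.6217 -0.2445  0.0688] 0.0739 0.0708
clamp top [300 188  24  12  46] [ 0.619  -0.0564  0.0727] 0.0778 0.0763
clamp top [304 216   7   4  16] [0.5483 0.0487 0.0716] 0.0767 0.0764
clamp top [264 221  24  16 171] [0.6003 0.1592 0.0711] 0.0769 0.074
clamp top [297 220   7   5  18] [0.5543 0.0808 0.0716] 0.0764 0.0761
collar top 163 ((0.6032675504684448, 0.01997336745262146), (0.09281489253044128, 0.2807917296886444), 8.687039375305176)
```

View pics/c_scene_1.png

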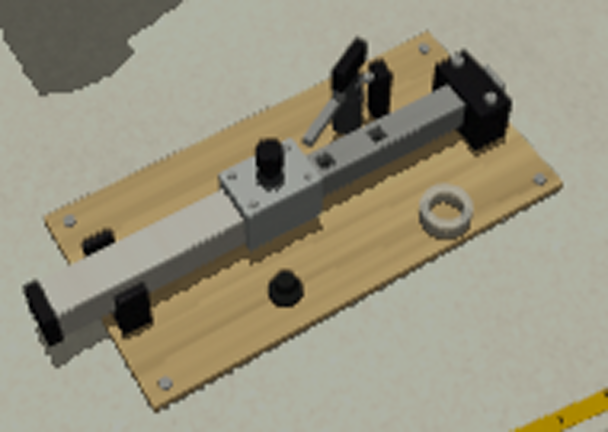

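Lock knob is at about (0.635,-0.076), bar at about (0.560,0.042) and clamp at about (0.605,0.157). Their spacings (235 mm to the clamp, 60/125 mm offsets to the bar) match the text, with a holder yaw of about 7.2°. I'll check the height of the post by the bar and work out the first moves.

```bash
cat >> h.py <<'E'
def plan(p,yawy,n=1,frm=None):
    """fractions per call from the current pose to TCP p, tool-y at yawy deg, tool down, n equal calls"""
    o=env.observe(); R=o['tool_rot'].copy(); x=o['position'].copy(); p=np.array(p)
    w0=np.degrees(np.arctan2(R[1,1],R[0,1])); dw=(yawy-w0+180)%360-180
    for i in range(n):
        a=np.radians(w0+dw*(i+1)/n); y=np.array([np.cos(a),np.sin(a),0]); T=np.c_[np.cross(y,[0,0,-1]),y,[0,0,-1]]
        g=o['position']+(p-o['position'])*(i+1)/n
        rv=cv2.Rodrigues(R.T@T)[0].ravel()
        print((R.T@(g-x)/.3).round(3).tolist(),(np.degrees(rv)/45).round(3).tolist()); R,x=T,g
E
python3 - <<'E'
from h import *
for n in('scene','side'):
    d=shot(n);P=cloud(d);m=(d['img'].max(2)<60)&(np.hypot(P[...,0]-.5625,P[...,1]-.078)<.016)&(P[...,2]>.02)
    print(n,m.sum(),np.percentile(P[m][:,2],[50,90,99]),P[m].mean(0))
plan([.5595,.0415,.231],35.3,3)
E
```

```text
scene 102 [0.05906029 0.08396325 0.0861353 ] [0.56749023 0.07387728 0.05860232]
side 86 [0.06351331 0.08240507 0.08632667] [0.5562199  0.08020756 0.06013965]
[0.601, -0.446, 0.0] [-0.0, -0.0, -0.783]
[0.748, -0.017, 0.0] [0.0, 0.0, -0.783]
[0.621, 0.418, 0.0] [0.0, 0.0, -0.783]
```

>>> step_arm --targets '[[[0.15,-0.11,0],[0,0,-0.157]],[[0.3,-0.22,0],[0,0,-0.313]],[[0.45,-0.33,0],[0,0,-0.47]],[[0.55,-0.41,0],[0,0,-0.626]],[[0.6,-0.446,0],[0,0,-0.783]],[[0.6,-0.446,0],[0,0,-0.783]]]'

```text
time_s: 0.85
position: [0.3106, -0.3278, 0.2316]
tool_rot: [[0.569, 0.823, 0.001], [0.823, -0.569, 0.001], [0.001, -0.0, -1.0]]
ft_force: [0.0, -0.5, 0.4]
grip_width: 0.0853
gripper_force: 0.0
```

>>> step_arm --targets '[[[0.13,0,0],[0,0,-0.157]],[[0.26,-0.01,0],[0,0,-0.313]],[[0.39,-0.01,0],[0,0,-0.47]],[[0.52,-0.01,0],[0,0,-0.626]],[[0.65,-0.017,0],[0,0,-0.783]],[[0.75,-0.017,0],[0,0,-0.783]],[[0.75,-0.017,0],[0,0,-0.783]]]'

```text
time_s: 1.43
position: [0.4364, -0.1411, 0.2314]
tool_rot: [[-0.006, 1.0, 0.001], [1.0, 0.006, 0.001], [0.001, 0.001, -1.0]]
ft_force: [-0.4, -0.5, -0.0]
grip_width: 0.0854
gripper_force: 0.0
```

>>> step_arm --targets '[[[0.1,0.07,0],[0,0,-0.157]],[[0.2,0.14,0],[0,0,-0.313]],[[0.3,0.21,0],[0,0,-0.47]],[[0.4,0.28,0],[0,0,-0.626]],[[0.5,0.35,0],[0,0,-0.783]],[[0.62,0.418,0],[0,0,-0.783]],[[0.62,0.418,0],[0,0,-0.783]],[[0.62,0.418,0],[0,0,-0.783]]]' --jaw 40

```text
time_s: 2.1
position: [0.5601, 0.0423, 0.2308]
tool_rot: [[-0.58, 0.815, -0.001], [0.815, 0.58, -0.0], [0.0, -0.001, -1.0]]
ft_force: [-1.1, 0.1, -0.1]
grip_width: 0.04
gripper_force: 0.0
```

```bash
cat > w.py <<'E'
from h import *
import sys
d=shot('wrist','w_%s.png'%sys.argv[1]);P=cloud(d);im=d['img']
o=env.observe();print(o['time_s'],o['position'],o['tool_rot'].round(3).tolist())
for nm,lo,hi in(('bar top',.118,.124),('lock top',.125,.133),('clamp top',.069,.075)):
    m=((im.max(2)<70)&(abs(P[...,2]-(lo+hi)/2)<(hi-lo)/2)).astype(np.uint8)
    k,l,s,c=cv2.connectedComponentsWithStats(m)
    for i in range(1,k):
        if s[i,4]>=100:
            q=P[l==i]; r=cv2.minAreaRect(q[:,:2].astype(np.float32)); print(nm,s[i],np.median(q[:,2]).round(4),np.array(r[0]).round(4),np.array(r[1]).round(4),round(r[2],1))
E
python3 w.py 2
```

```text
2.15 [0.55968178 0.04115602 0.23099989] [[-0.578, 0.816, -0.001], [0.816, 0.578, -0.0], [0.0, -0.001, -1.0]]
bar top [304 165  18  59 977] 0.1213 [0.5586 0.0421] [0.0137 0.0493] 35.8
bar top [294 322  25  11 105] 0.121 [ 0.6286 -0.0677] [0.0228 0.0081] 35.3
lock top [293 327  26  25 519] 0.1292 [ 0.6331 -0.0746] [0.0233 0.0243] 36.7
clamp top [ 382   66   95   79 3535] 0.0724 [0.6038 0.1581] [0.0786 0.0399] 7.2
clamp top [268 264  78  58 213] 0.0722 [ 0.6131 -0.0661] [0.0958 0.0441] 63.4
```

View pics/w_2.png

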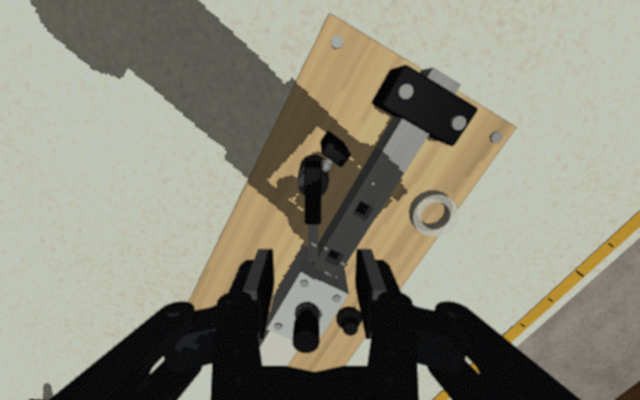

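The wrist view puts the bar top at (0.5586,0.0421), z 121 mm (pixel ~(312,195)), with its short side at 35.5°, and the clamp at (0.6038,0.1581) with yaw 7.2°. The lock knob is at about (0.633,-0.075), top 129 mm. All of this agrees with the text, so I'll descend and grip the bar.

>>> step_arm --targets '[[[0.005,0,0.1],[0,0,0]],[[0.005,0,0.2],[0,0,0]],[[0.005,0,0.3],[0,0,0]],[[0.005,0,0.37],[0,0,0]],[[0.005,0,0.42],[0,0,0]],[[0.005,0,0.45],[0,0,0]],[[0.005,0,0.47],[0,0,0]],[[0.005,0,0.47],[0,0,0]]]'

```text
time_s: 2.82
position: [0.5586, 0.0415, 0.0899]
tool_rot: [[-0.577, 0.817, -0.001], [0.817, 0.577, 0.0], [0.001, -0.001, -1.0]]
ft_force: [-0.4, -0.2, -0.5]
grip_width: 0.0403
gripper_force: 0.0
```

>>> step_arm --targets '[[[0,0,0],[0,0,0]],[[0,0,0],[0,0,0]],[[0,0,0],[0,0,0]],[[0,0,0],[0,0,0]],[[0,0,0],[0,0,0]],[[0,0,0],[0,0,0]],[[0,0,0],[0,0,0]],[[0,0,0],[0,0,0]]]' --jaw 5 --grip_force 40

```text
time_s: 3.48
position: [0.5588, 0.0418, 0.0914]
tool_rot: [[-0.578, 0.816, 0.0], [0.816, 0.578, -0.001], [-0.001, -0.0, -1.0]]
ft_force: [-4.5, -4.6, 3.2]
grip_width: 0.0137
gripper_force: 40.9
```

>>> step_arm --targets '[[[0,0,0],[0,0,0.1]],[[0,0,0],[0,0,0.2]],[[0,0,0],[0,0,0.3]],[[0,0,0],[0,0,0.4]],[[0,0,0],[0,0,0.5]],[[0,0,0],[0,0,0.6]],[[0,0,0],[0,0,0.7]],[[0,0,0],[0,0,0.8]],[[0,0,0],[0,0,0.8]]]'

```text
time_s: 4.23
position: [0.5594, 0.0418, 0.0914]
tool_rot: [[0.015, 1.0, 0.002], [1.0, -0.015, -0.001], [-0.001, 0.002, -1.0]]
ft_force: [-0.7, -3.3, 3.7]
grip_width: 0.0133
gripper_force: 41.0
```

>>> step_arm --targets '[[[0,0,0],[0,0,0.1]],[[0,0,0],[0,0,0.2]],[[0,0,0],[0,0,0.3]],[[0,0,0],[0,0,0.4]],[[0,0,0],[0,0,0.5]],[[0,0,0],[0,0,0.6]],[[0,0,0],[0,0,0.7]],[[0,0,0],[0,0,0.78]],[[0,0,0],[0,0,0.78]],[[0,0,0],[0,0,0.78]]]'

```text
time_s: 5.07
position: [0.5601, 0.0417, 0.0914]
tool_rot: [[0.582, 0.813, 0.003], [0.813, -0.582, -0.001], [0.001, 0.004, -1.0]]
ft_force: [3.6, -3.8, 2.8]
grip_width: 0.0134
gripper_force: 41.1
```

>>> step_arm --targets '[[[0,0,0],[0,0,0]],[[0,0,0],[0,0,0]],[[0,0,0],[0,0,0]],[[0,0,0],[0,0,0]],[[0,0,0],[0,0,0]]]' --jaw 45

```text
time_s: 5.48
position: [0.5587, 0.0426, 0.0902]
tool_rot: [[0.584, 0.811, -0.0], [0.811, -0.584, 0.0], [-0.0, -0.0, -1.0]]
ft_force: [0.6, -0.5, 0.9]
grip_width: 0.0452
gripper_force: 0.0
```

>>> step_arm --targets '[[[0,0,-0.05],[0,0,0]],[[0,0,-0.15],[0,0,0]],[[0,0,-0.27],[0,0,0]],[[0,0,-0.38],[0,0,0]],[[0,0,-0.47],[0,0,0]],[[0,0,-0.47],[0,0,0]]]'

```text
time_s: 5.98
position: [0.5606, 0.0424, 0.2371]
tool_rot: [[0.584, 0.811, 0.01], [0.811, -0.585, -0.001], [0.005, 0.009, -1.0]]
ft_force: [-0.3, 0.5, -0.2]
grip_width: 0.0448
gripper_force: 0.0
```

```bash
python3 w.py 3; python3 m.py 3 | grep -E "tops"; python3 -c "
from h import *
plan([.6335,-.075,.160],-82.8,2)"
```

```text
6.0333 [0.55973527 0.04244165 0.23400395] [[0.585, 0.811, 0.006], [0.811, -0.585, -0.001], [0.003, 0.005, -1.0]]
bar top [305 166  17  57 924] 0.1213 [0.5595 0.042 ] [0.0492 0.0135] 54.5
bar top [444 236  22  21 105] 0.1211 [ 0.6324 -0.0668] [0.0228 0.0076] 11.7
lock top [447 239  30  28 636] 0.1293 [ 0.6337 -0.075 ] [0.025  0.0237] 82.5
clamp top [ 232    0   92   94 3922] 0.0724 [0.605  0.1574] [0.078 0.039] 7.1
clamp top [394 184  44  36 142] 0.0721 [ 0.6295 -0.036 ] [0.0531 0.0017] 7.2
clamp top [538 297  18  18 137] 0.0703 [ 0.6872 -0.2327] [0.0079 0.0282] 8.0
clamp top [543 348  30  21 246] 0.0711 [ 0.6672 -0.3102] [0.0333 0.015 ] 6.1
bar/lock tops z>.105 [336 195  16   9  95] [0.564  0.039  0.1169] 0.1262 0.1223
bar/lock tops z>.105 [315 224   9  11  80] [ 0.6413 -0.0777  0.1227] 0.1312 0.1297
bar/lock tops z>.105 [310 178   6   9  42] [ 0.6269 -0.0742  0.1204] 0.1325 0.1307
bar/lock tops z>.105 [300 203  14   8  77] [0.5562 0.0432 0.1166] 0.126 0.1223
[-0.086, 0.216, 0.118] [-0.001, 0.001, 0.522]
[0.007, 0.232, 0.118] [0.0, 0.0, 0.522]
```

View pics/w_3.png

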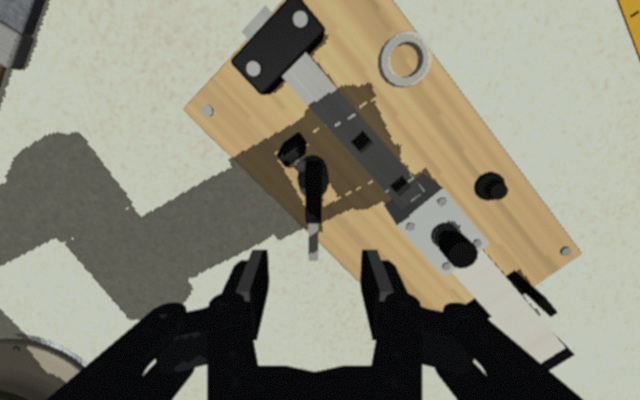

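The wrist view shows the arm swung clear of the tube. The bar's long side has turned 71.3° (1.244 rad), so it is fully open. The lock knob is at (0.6337,-0.075), top 129 mm. Moving over it now.

>>> step_arm --targets '[[[-0.02,0.06,0.01],[0,0,0.13]],[[-0.05,0.12,0.03],[0,0,0.26]],[[-0.07,0.18,0.06],[0,0,0.39]],[[-0.086,0.216,0.11],[0,0,0.52]],[[-0.086,0.216,0.118],[0,0,0.52]]]'

```text
time_s: 6.55
position: [0.5958, -0.018, 0.1917]
tool_rot: [[0.862, 0.507, -0.007], [0.507, -0.862, 0.001], [-0.005, -0.004, -1.0]]
ft_force: [-0.6, 0.0, -0.6]
grip_width: 0.0448
gripper_force: 0.0
```

>>> step_arm --targets '[[[0,0.06,0.01],[0,0,0.13]],[[0,0.12,0.03],[0,0,0.26]],[[0.005,0.18,0.06],[0,0,0.39]],[[0.007,0.232,0.1],[0,0,0.52]],[[0.007,0.232,0.11],[0,0,0.52]],[[0.007,0.232,0.11],[0,0,0.52]],[[0.007,0.232,0.11],[0,0,0.52]]]'

```text
time_s: 7.13
position: [0.6332, -0.0741, 0.1629]
tool_rot: [[0.991, 0.133, -0.001], [0.133, -0.991, 0.001], [-0.001, -0.001, -1.0]]
ft_force: [-0.5, -0.7, -0.0]
grip_width: 0.0454
gripper_force: 0.0
```

```bash
python3 -c "
from h import *
plan([.6337,-.075,.097],-82.8)
o=env.observe();print(o['position'],o['q'].round(1))"; python3 w.py 4 | grep -E "lock|clamp"
```

```text
[0.001, 0.004, 0.22] [-0.001, 0.001, 0.01]
[ 0.63322099 -0.07405303  0.16288088] [-17.3  33.6  65.6   0.   81.   65.1]
lock top [ 299  210   41   42 1371] 0.1294 [ 0.6347 -0.0758] [0.0259 0.0236] 3.1
clamp top [   0  146   50   99 3299] 0.0724 [0.6063 0.1551] [0.0787 0.0378] 6.5
clamp top [520 152  43  14 478] 0.0702 [ 0.6883 -0.2343] [0.0098 0.0302] 7.3
clamp top [611 174  29  56 943] 0.0713 [ 0.6642 -0.3106] [0.0446 0.0154] 7.6
clamp top [503 236  38  11 320] 0.0703 [ 0.6223 -0.2419] [0.0084 0.0285] 5.8
clamp top [150 251  61  50 230] 0.0729 [0.5584 0.0237] [0.0601 0.0105] 52.8
```

>>> step_arm --targets '[[[0.003,0.004,0.06],[0,0,0.01]],[[0.003,0.004,0.12],[0,0,0.01]],[[0.003,0.004,0.17],[0,0,0.01]],[[0.003,0.004,0.2],[0,0,0.01]],[[0.003,0.004,0.22],[0,0,0.01]],[[0.003,0.004,0.22],[0,0,0.01]]]'

```text
time_s: 7.68
position: [0.6345, -0.0757, 0.0965]
tool_rot: [[0.993, 0.122, -0.001], [0.122, -0.993, 0.0], [-0.001, -0.0, -1.0]]
ft_force: [0.4, 0.3, -0.4]
grip_width: 0.045
gripper_force: 0.0
```

>>> step_arm --targets '[[[0,0,0],[0,0,0]],[[0,0,0],[0,0,0]],[[0,0,0],[0,0,0]],[[0,0,0],[0,0,0]],[[0,0,0],[0,0,0]],[[0,0,0],[0,0,0]],[[0,0,0],[0,0,0]],[[0,0,0],[0,0,0]]]' --jaw 15 --grip_force 60

```text
time_s: 8.35
position: [0.6353, -0.0763, 0.0983]
tool_rot: [[0.993, 0.121, 0.002], [0.121, -0.993, -0.0], [0.002, 0.001, -1.0]]
ft_force: [-1.5, 1.2, 6.6]
grip_width: 0.0244
gripper_force: 59.2
```

>>> step_arm --targets '[[[0,0,-0.015],[0,0,0]],[[0,0,-0.03],[0,0,0]],[[0,0,-0.045],[0,0,0]],[[0,0,-0.057],[0,0,0]],[[0,0,-0.057],[0,0,0]],[[0,0,-0.057],[0,0,0]],[[0,0,-0.057],[0,0,0]]]'

```text
time_s: 8.93
position: [0.6351, -0.0762, 0.1134]
tool_rot: [[0.993, 0.121, 0.0], [0.121, -0.993, 0.0], [0.0, -0.0, -1.0]]
ft_force: [6.6, -0.8, -9.2]
grip_width: 0.0245
gripper_force: 59.3
```

```bash
python3 - <<'E'
from h import *
o=env.observe();print(o['position'],o['ft_force'],o['grip_width'])
for n in('scene','side'):
    d=shot(n,'l_%s.png'%n);P=cloud(d);m=(d['img'].max(2)<60)&(np.hypot(P[...,0]-.6337,P[...,1]+.075)<.02)&(P[...,2]>.08)&(P[...,2]<.2)
    print(n,m.sum(),np.histogram(P[m][:,2],bins=np.arange(.08,.2,.01))[0])
E
```

```text
[ 0.63508078 -0.07624426  0.11335514] [ 6.58239886 -0.84730818 -9.1930365 ] 0.02450723531578223
scene 177 [37 12  3  4 20 20 52  8  6  1  5]
side 146 [31 14  3  8 14 11 23  9  9  7 13]
```

>>> step_arm --targets '[[[0,-0.02,-0.004],[0,0,0]],[[0,-0.05,-0.004],[0,0,0]],[[0,-0.08,-0.004],[0,0,0]],[[0,-0.11,-0.004],[0,0,0]],[[0,-0.14,-0.004],[0,0,0]],[[0,-0.17,-0.004],[0,0,0]],[[0,-0.19,-0.004],[0,0,0]],[[0,-0.2,-0.004],[0,0,0]],[[0,-0.2,-0.004],[0,0,0]],[[0,-0.2,-0.004],[0,0,0]]]'

```text
time_s: 9.87
position: [0.6275, -0.0159, 0.1144]
tool_rot: [[0.993, 0.121, -0.001], [0.121, -0.993, 0.001], [-0.001, -0.001, -1.0]]
ft_force: [4.7, 2.7, -9.7]
grip_width: 0.0244
gripper_force: 59.5
```

```bash
python3 - <<'E'
from h import *
o=env.observe();print(o['position'],o['ft_force'],o['grip_width'])
ca=np.array([.605,.157]);a=np.radians(7.2);X=np.array([np.cos(a),np.sin(a)]);Y=np.array([-X[1],X[0]])
e=o['position'][:2]-ca;print('holder x,y',e@X,e@Y+.185)
for n in('scene','side'):
    d=shot(n);im=d['img'];P=cloud(d)
    m=(im.max(2)>75)&(abs(P[...,2]-.085)<.002); q=P[m][:,:2]-ca; hx,hy=q@X,q@Y+.185; k=(abs(hx)<.035)&(abs(hy)<.2)
    print(n,'collar-top y extent',np.percentile(hy[k],[1,99]),k.sum())
    if n=='scene': cv2.imwrite('pics/c5.png',cv2.resize(im[180:315,235:425,::-1],None,fx=3.2,fy=3.2))
E
```

```text
[ 0.62750731 -0.01591202  0.11443604] [ 4.73276342  2.68906549 -9.74575526] 0.02444432010310052
holder x,y 0.0006582092924235471 0.010630528505058773
scene collar-top y extent [-0.02727393  0.04947858] 148
side collar-top y extent [-0.02286932  0.13468271] 38
```

View pics/c5.png

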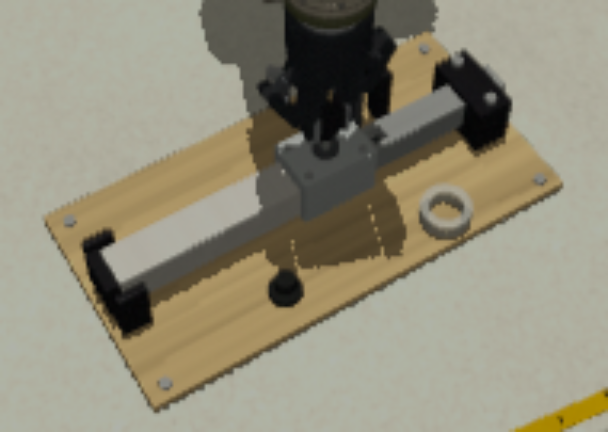

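The collar (crop ~(330,165)) has moved along with the knob; its front edge at about +49.5 mm puts the pin at +10 mm, over the second hole. Lowering the pin.

>>> step_arm --targets '[[[0,0,0.015],[0,0,0]],[[0,0,0.03],[0,0,0]],[[0,0,0.045],[0,0,0]],[[0,0,0.055],[0,0,0]],[[0,0,0.062],[0,0,0]],[[0,0,0.064],[0,0,0]],[[0,0,0.064],[0,0,0]],[[0,0,0.064],[0,0,0]],[[0,0,0.064],[0,0,0]]]'

```text
time_s: 10.72
position: [0.6279, -0.0168, 0.0982]
tool_rot: [[0.993, 0.121, 0.002], [0.121, -0.993, -0.001], [0.002, 0.001, -1.0]]
ft_force: [-2.8, 1.3, 9.1]
grip_width: 0.0243
gripper_force: 61.7
```

```bash
python3 m.py 6 | grep -E "tops"; python3 -c "
from h import *
o=env.observe();print(o['position'],o['ft_force'],o['gripper_force'])
print(close_job())"
```

```text
bar/lock tops z>.105 [328 212  18  16 128] [ 0.6353 -0.0161  0.1231] 0.1395 0.1345
bar/lock tops z>.105 [297 184  12  13  79] [ 0.62   -0.0122  0.123 ] 0.1387 0.1328
bar/lock tops z>.105 [300 203  14   8  80] [0.5563 0.0437 0.1162] 0.1253 0.1217
[ 0.6278537  -0.01684958  0.09820069] [-2.89681192  1.56980569  9.42368507] 61.659326241351664
the job is handed in; nothing more can be done
None
```

I opened the stop arm fully, moved the section 60 mm to the second hole and let the pin down home, then handed the job in at about 11 s with the round knob still gripped at about 60 N; no verdict was returned.

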